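# Clear the check weight off the balance and put the sample jar on to weigh

### The job

The big steel check weight was left on the balance after calibration. First lift it off and stand it upright in the empty bay of the black weight tray; then stand the squat, wide sample jar upright in the middle of the balance pan. Set both down gently, without dropping them.

Things in the scene. Friction and masses are not known exactly. Their poses are not given: they have to be found in the camera images.
- weight: The obstacle: a 500 g stainless steel check weight standing on the balance pan at the start. Round, 70 mm tall: a straight cylinder 38 mm in diameter up to 45 mm above its base, then a neck and a knob 24 mm in diameter on top. Origin: centre of its underside; z up. (A smaller weight, 28 mm in diameter and 50 mm tall, already stands in the tray's other bay and stays there.)
- jar: The sample jar: a squat clear glass jar with a white screw cap, 60 mm in diameter, 62 mm tall in all, 0.13 to 0.25 kg, standing on the bench to the robot's right. Origin: centre of its underside; z up. Near it stand two bystanders of the same glass and cap: a narrow vial (28 mm in diameter, 60 mm tall) and a tall bottle (48 mm in diameter, 100 mm tall).
- pan_centre (a point): Centre of the top face of the balance's round metal pan, 130 mm in diameter, rigid, 75 mm above the bench. The balance is a white box fixed to the bench, 240 mm deep, 180 mm wide, 60 mm high under the pan, display towards the robot; the pan centre lies 40 mm beyond the box's centre. Axes: x to the back of the balance, y to its left, z up.
- empty_bay (a point): Centre of the floor of the empty bay, the one nearer the robot, in the black, grey-lined weight tray (184 x 100 mm, fixed to the bench on the robot's left, one wall across its middle). The floor is 5 mm above the bench; walls 5 mm thick rise 15 mm over it; the bay is 85 mm (x) by 90 mm (y) inside. Axes: x along the tray's long side towards the other bay, whose centre is 90 mm away; z up.

How it is judged:
By the outcome, as a careful person would: the job done as asked, in the order asked, and still so for the second after the job is handed in, with the robot touching nothing.
It also fails if it takes over 59 s, if anything falls off the work surface, if the arm or the gripper's body presses on something with over 40 N, if the wrist force passes 120 N, or if a joint passes its speed limit or range.

### The arm

A 6-joint arm with a two-finger parallel gripper is mounted at the origin on the work surface. World frame = base frame: x ahead of the robot, y to its left, z up, the work surface at z = 0. Lengths are in m, angles in degrees, forces in N, time in s.
With the tool pointing down it reaches from about 0.25 to 0.725 m from the base axis. Payload 9.7 kg.
Tool frame: the origin (TCP) lies midway between the tips of the shut fingers; the grasp point (between the pads) lies 19 mm behind it (bot.pinch_z is the distance from the TCP to the grasp point, in m); z points along the fingers, y is the line along which they close (so a half turn about z gives the same grasp; the last joint's range is limited). The gripper opens to 85 mm and grips with 20 to 120 N. Pads are 22 mm wide; open, the fingers measure 114 mm over their backs; the gripper's body (76 mm by 85 mm) begins 54 mm behind the grasp point. The pads swing forward as they close: fully open they stand 13 mm farther back than shut.
Start: joints at [-67.609, 4.979, 10.078, 95.1, 0, 90], TCP at [0.21, -0.509, 0.231] pointing down, gripper open.
Joint ranges: [-179.16, 179.16], [-48.56, 103.87], [-65.8, 70.77], [-126.05, 130.52], [-82.76, 87.17], [-180, 180]. Speed limits (degrees/s): [127.2, 127.2, 147.25, 180, 180, 180].

### API

Orientations are given as [roll, pitch, yaw] about the fixed x, y, z axes, in that order (R = Rz(yaw) Ry(pitch) Rx(roll)).
In Python, from workcell import sensors, camera, ticket, bot gives the robot as it stands.
- The arm moves only by the shell command python3 -m handwheel 'ROWS' [FORCE]. ROWS is a JSON object of lists of equal length, an entry for each row: "gripper": the opening, from -1 (shut) to 1 (fully open); "slide": the shift along the tool's x, y, z in mm, a list of three; "yaw": the turn about the tool's z in rad. A call has 1 to 8 rows; each row shifts and turns the commanded pose from where the row before left it, along the tool's axes as they then stand; what a row does not reach is not made up. A row lasts 1/12 s, in which the tool goes at most 41.7 mm and 7.16 degrees, less where a joint would pass 70% of its speed; a pose out of reach is approached as far as the arm can. A call is refused whole if a number of a shift passes 41.7 or a number of a turn 0.125, either way. A call with a gripper value outside its range is refused whole. The fingers move at their own pace and stop on an object; FORCE is the grip in N (left out, the last holds). Time passes only in rows, so rows that do not move let the fingers close. It gives the time, the measured TCP pose, the force, the opening and the grip force at its end, in the units of the state.
- sensors.get_obs(): the state, without advancing time (a new reading comes with each control period).
- camera(name): name is "scene" or "top" or "wrist"; returns a dict with "img" (400x640x3 uint8, red, green, blue), "fx", "fy", "cx", "cy" (pixels), "R" (3x3) and "t" (3): a world point X has camera coordinates R X + t. Camera axes: x right, y down, z forward; pixel columns grow to the right and rows downward; lengths in m; the calibration is good to about 2 mm. A picture is of the moment at which its call begins. There is no depth.
- ticket.job_done(): hands the job in; it is judged then, once.
The state is a dict: "time": time; "q": joint angles; "qd": joint speeds; "joint_efforts": joint torques, N m; "ee_pos": TCP position; "tcp_rot": TCP orientation; "wrist_force": force on the tool from outside, world axes, zero at the start; "torque": the same for the moment, N m; "opening": finger opening in m; "grasp_force": force on a finger pad.
Only numpy, scipy, OpenCV 4.12 (cv2) and the standard library are available. Lean on these libraries where they do the work, as an engineer would, in place of code of your own. Each camera call takes 0.05 s, during which the arm holds its last target. There are 200 camera calls.

## Working session

There is one attempt and no reset: what is moved stays moved. The work goes in short steps, Python scripts to look and compute and a shell command to move; the robot and the scene stay as the last step left them, time stands still between calls to the robot, and variables do not carry over. Pictures are saved under pics/ and viewed, at most 10 in all, crops included, and the job is handed in when it is done.

```bash
mkdir -p pics; ls
python3 - <<'E'
from workcell import sensors,camera,bot
import cv2,numpy as np
o=sensors.get_obs();print(o['time'],o['ee_pos'],o['tcp_rot'],o['opening'],bot.pinch_z)
for n in('scene','top'):
    c=camera(n);cv2.imwrite(f'pics/{n}0.png',c['img'][:,:,::-1]);np.savez(f'{n}0.npz',**c);print(n,c['fx'],c['cx'],c['cy'],(-c['R'].T@c['t']).round(3))
E
```

```text
pics
0.0 [ 0.20942971 -0.50830352  0.2305876 ] [-1.79924316e+02  2.15436219e-05  2.23927342e+01] 0.08522784656875068 0.0187
scene 381.8106049086529 321.4515853234685 196.23795308607833 [ 1.172 -0.027  0.929]
top 470.3698957924192 317.35296721855235 193.49206751057864 [ 0.479 -0.004  1.242]
```

View pics/top0.png

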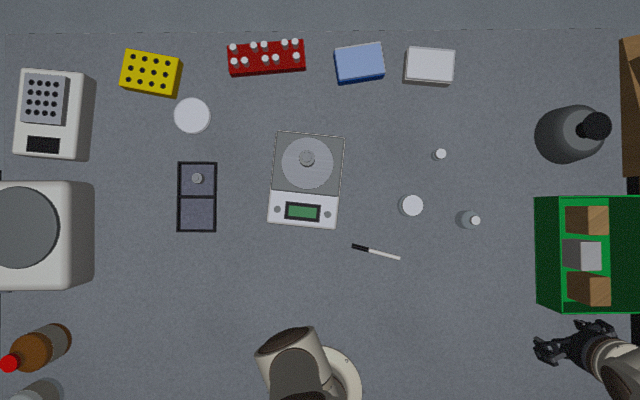

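View pics/scene0.png

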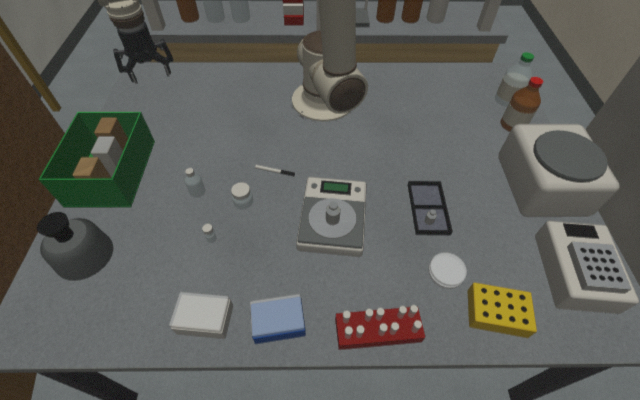

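The top view shows the jar cap at (411,205), the vial at (440,154), the bottle at (475,220), the pan at (307,162) with the weight's knob at (306,158), and the empty bay at (197,214). The scene view shows the same layout from behind: jar (241,195), weight (333,210), tray (429,207). The pen is at (375,251) in the top view.

```bash
cat > h.py <<'E'
import numpy as np,cv2
def ray(c,u,v,z):
    d=c['R'].T@np.array([(u-c['cx'])/c['fx'],(v-c['cy'])/c['fy'],1]);C=-c['R'].T@c['t']
    return (C+d*(z-C[2])/d[2]).round(4)
def blob(c,mask,u,v):
    n,l,s,ce=cv2.connectedComponentsWithStats(mask.astype(np.uint8));k=l[v,u]
    return (ce[k],s[k]) if k else (None,None)
E
python3 - <<'E'
from h import *
t=dict(np.load('top0.npz'));s=dict(np.load('scene0.npz'))
for c,n,pts in((t,'top',dict(jar=(411,205,.062),vial=(440,154,.06),bottle=(475,220,.1))),(s,'scene',dict(jar=(241,188,.062)))):
    g=cv2.cvtColor(c['img'],cv2.COLOR_RGB2GRAY)
    for k,(u,v,z) in pts.items():
        ce,st=blob(c,g>170,u,v);print(n,k,g[v,u],ce,st,None if ce is None else ray(c,*ce,z))
g=cv2.cvtColor(t['img'],cv2.COLOR_RGB2GRAY);hsv=cv2.cvtColor(t['img'],cv2.COLOR_RGB2HSV)
print('pan rows',g[162,262:352].tolist());print('pan col',g[125:200,320].tolist())
# tray dark
m=(g<60);n,l,st,ce=cv2.connectedComponentsWithStats(m.astype(np.uint8))
for i in range(1,n):
    if 170<ce[i][0]<220 and 150<ce[i][1]<240:
        print(st[i],ce[i]); 
        if st[i][4]>200:
            r=cv2.minAreaRect(np.argwhere(l==i)[:,::-1].astype(np.float32));print(r);print([ray(t,*p,.02) for p in cv2.boxPoints(r)])
cr=[t['img'][120:240,165:225],t['img'][120:240,262:352],t['img'][130:250,385:495]]
cv2.imwrite('pics/crop1.png',cv2.resize(np.hstack(cr),None,fx=3,fy=3,interpolation=cv2.INTER_CUBIC)[:,:,::-1])
E
```

```text
top jar 181 [412.478125 204.884375] [403 195  20  21 320] [ 0.4796 -0.2483  0.062 ]
top vial 179 [441. 153.] [437 149   9   9  69] [ 0.6096 -0.3229  0.06  ]
top bottle 181 [475.5 220. ] [472 216   8   9  56] [ 0.4412 -0.3931  0.1   ]
scene jar 168 None None None
pan rows [111, 111, 112, 114, 114, 113, 112, 106, 108, 105, 100, 109, 94, 113, 111, 107, 112, 112, 113, 125, 143, 139, 140, 140, 143, 141, 139, 141, 138, 142, 141, 141, 140, 138, 138, 142, 143, 138, 102, 124, 133, 130, 124, 122, 112, 108, 123, 124, 127, 130, 119, 89, 123, 141, 146, 138, 138, 139, 138, 140, 140, 139, 143, 137, 140, 143, 142, 140, 140, 141, 138, 124, 111, 109, 116, 109, 110, 110, 109, 95, 122, 94, 113, 114, 119, 113, 110, 107, 107, 102]
pan col [115, 115, 110, 108, 112, 115, 110, 115, 112, 98, 109, 99, 108, 110, 112, 118, 144, 146, 144, 142, 140, 144, 140, 141, 145, 141, 142, 141, 143, 146, 145, 140, 144, 141, 140, 147, 142, 138, 140, 141, 138, 143, 143, 138, 144, 143, 142, 130, 139, 139, 136, 143, 142, 138, 139, 137, 139, 140, 142, 135, 113, 110, 111, 109, 114, 114, 113, 110, 111, 80, 144, 185, 182, 182, 182]
[176 161  41  71 809] [195.22126082 196.5105068 ]
((196.46974182128906, 196.31617736816406), (39.9111213684082, 70.04027557373047), 0.9548413157463074)
[array([0.4186, 0.3573, 0.02  ]), array([0.6003, 0.3537, 0.02  ]), array([0.5975, 0.2501, 0.02  ]), array([0.4157, 0.254 , 0.02  ])]
[202 176   2   2   3] [202.33333333 176.66666667]
[200 179   4   5   6] [201.5 181. ]
```

View pics/crop1.png

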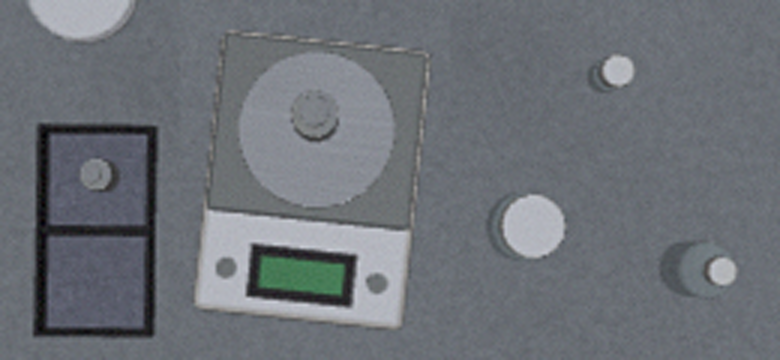

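Run:
```python
from h import *
t=dict(np.load('top0.npz'));s=dict(np.load('scene0.npz'))
g=cv2.medianBlur(cv2.cvtColor(t['img'],cv2.COLOR_RGB2GRAY),3)
m=((g>128)&(g<165)).astype(np.uint8);m[193:]=0;m[:,:265]=0;m[:,345:]=0
n,l,st,ce=cv2.connectedComponentsWithStats(m);k=1+st[1:,4].argmax()
c=cv2.findContours((l==k).astype(np.uint8),0,1)[0];c=max(c,key=len)
e=cv2.fitEllipse(cv2.convexHull(c));print('pan',st[k],e,ray(t,*e[0],.075),e[1][0]/t['fx']*1.167)
G=cv2.GaussianBlur(cv2.cvtColor(t['img'],cv2.COLOR_RGB2GRAY),(0,0),1)
cy=cv2.resize(G[145:180,290:325],None,fx=8,fy=8,interpolation=cv2.INTER_CUBIC)
for r0,r1,z in((30,46,.145),(50,75,.120)):
    h=cv2.HoughCircles(cy,cv2.HOUGH_GRADIENT,1.5,20,param1=60,param2=15,minRadius=r0,maxRadius=r1)
    if h is not None:
        for u,v,r in h[0][:3]:
            p=(290+(u+.5)/8-.5,145+(v+.5)/8-.5);print('knob',p,r/8,r/4/t['fx']*(1.242-z),ray(t,*p,z))
tp=(307,156.7);print('by eye',ray(t,*tp,.145))
a=cv2.resize(t['img'][140:185,285:330],None,fx=8,fy=8,interpolation=cv2.INTER_CUBIC)
b=cv2.resize(s['img'][185:230,310:355],None,fx=8,fy=8,interpolation=cv2.INTER_CUBIC)
cv2.imwrite('pics/crop2.png',np.hstack([a,b])[:,:,::-1])
```

```text
pan [ 282  138   51   51 1849] ((307.0958557128906, 162.73858642578125), (51.05901336669922, 51.23830795288086), 8.108856201171875) [0.5871 0.0149 0.075 ] 0.12667874609312596
by eye [0.5948 0.0139 0.145 ]
```

View pics/crop2.png

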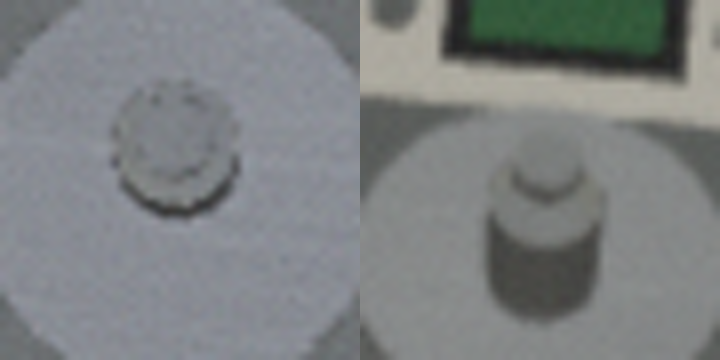

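Left crop (top camera): the shoulder disc is centred at about (174,141) in the crop. Right crop (scene camera): the shoulder disc is centred at about (546,205). I cast rays for both at z = 0.120.

```bash
python3 - <<'E'
from h import *
t=dict(np.load('top0.npz'));s=dict(np.load('scene0.npz'))
print(ray(t,285+174/8-.5,140+141/8-.5,.12),ray(t,285+180/8-.5,140+131/8-.5,.145),ray(s,310+186/8-.5,185+205/8-.5,.12),ray(s,310+188/8-.5,185+155/8-.5,.145))
E
python3 -m handwheel '{"gripper":[1,1,1,1],"slide":[[0,0,-20],[0,0,-20],[0,0,-20],[0,0,0]],"yaw":[0.125,0.125,0.125,0.016]}' 40
```

```text
[0.5964 0.0161 0.12  ] [0.5967 0.0138 0.145 ] [0.5983 0.0145 0.12  ] [0.5965 0.0143 0.145 ]
time: 0.43
ee_pos: [0.2097, -0.509, 0.2947]
tcp_rot: [179.8, -0.1, -0.4]
wrist_force: [-0.2, -0.1, 1.3]
opening: 0.0853
grasp_force: 0.0
```

```bash
python3 -m handwheel '{"gripper":[1,1,1,1,1,1,1,1],"slide":[[12,-16,0],[20,-28,0],[24,-32,0],[24,-32,0],[24,-32,0],[24,-32,0],[24,-32,0],[24,-32,0]],"yaw":[0,0,0,0,0,0,0,0]}' >/dev/null;  python3 -m handwheel '{"gripper":[1,1,1,1,1,1,1,1],"slide":[[24,-32,0],[24,-32,0],[24,-32,0],[24,-32,0],[24,-32,0],[24,-32,0],[24,-32,0],[24,-32,0]],"yaw":[0,0,0,0,0,0,0,0]}' ; python3 -m handwheel '{"gripper":[1,1],"slide":[[12,-16,0],[0,0,0]],"yaw":[0,0]}'
python3 - <<'E'
from workcell import camera
from h import *
c=camera('wrist');np.savez('w1.npz',**c);cv2.imwrite('pics/w1.png',c['img'][:,:,::-1]);print(c['R'].round(2).tolist(),(-c['R'].T@c['t']).round(3))
E
```

```text
time: 1.77
ee_pos: [0.5784, -0.0146, 0.2905]
tcp_rot: [180.0, 0.0, 0.1]
wrist_force: [0.7, -0.9, 0.4]
opening: 0.0859
grasp_force: 0.0
time: 1.93
ee_pos: [0.5913, 0.0029, 0.2888]
tcp_rot: [-180.0, 0.2, 0.4]
wrist_force: [-0.0, 0.5, -0.1]
opening: 0.0853
grasp_force: 0.0
[[0.01, -1.0, -0.0], [-0.96, -0.01, 0.29], [-0.29, -0.0, -0.96]] [0.666 0.003 0.431]
```

View pics/w1.png

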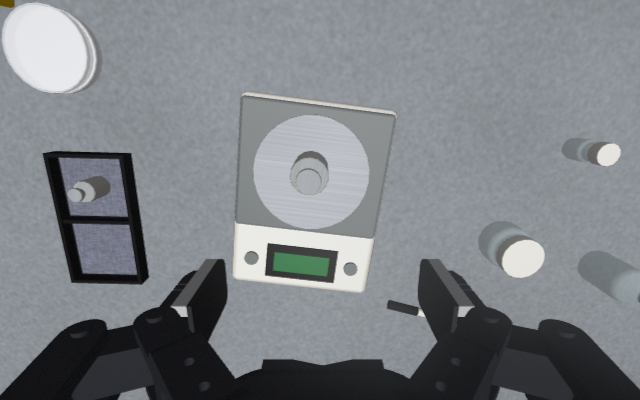

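The wrist view shows the knob at (308,181), the pan centred at about (311,171), the jar cap at (522,257), and the empty bay at (108,250).

Run:
```python
from h import *
c=dict(np.load('w1.npz'));print('knob',ray(c,308,181,.145),'pan',ray(c,311,171.5,.075),'panL/R',ray(c,253,171,.075),ray(c,369,171,.075))
g=cv2.cvtColor(c['img'],cv2.COLOR_RGB2GRAY)
ce,st=blob(c,g>195,522,257);print('jar',ce,st,ray(c,*ce,.062))
print('bay',[ray(c,*p,.005) for p in((69,224),(128,222),(75,276),(138,275))])
```

```text
knob [0.5987 0.015  0.145 ] pan [0.5931 0.0146 0.075 ] panL/R [0.5931 0.0786 0.075 ] [ 0.5941 -0.0493  0.075 ]
jar [522.93387755 258.35183673] [ 502  240   43   38 1225] [ 0.483  -0.2476  0.062 ]
bay [array([0.5021, 0.3529, 0.005 ]), array([0.5057, 0.2705, 0.005 ]), array([0.421 , 0.3618, 0.005 ]), array([0.4234, 0.2695, 0.005 ])]
```

```bash
python3 -m handwheel '{"gripper":[1,1,1,1,1,1,1,1],"slide":[[6,-12,10],[0,0,25],[0,0,30],[0,0,30],[0,0,25],[0,0,15],[0,0,0],[0,0,0]],"yaw":[0,0,0,0,0,0,0,0]}'
```

```text
time: 2.65
ee_pos: [0.5948, 0.0057, 0.1557]
tcp_rot: [-179.8, 0.1, 0.5]
wrist_force: [-0.4, -1.0, 0.8]
opening: 0.0856
grasp_force: 0.0
```

```bash
python3 -m handwheel '{"gripper":[1,1,1,1,1,1,1,1],"slide":[[3,-9,0],[0,0,15],[0,0,20],[0,0,15],[0,0,8],[0,0,5],[0,0,0],[0,0,0]],"yaw":[0,0,0,0,0,0,0,0]}'
```

```text
time: 3.32
ee_pos: [0.5992, 0.0117, 0.0945]
tcp_rot: [-179.6, -0.1, 0.9]
wrist_force: [-0.1, -0.0, 0.7]
opening: 0.0853
grasp_force: 0.0
```

```bash
python3 -m handwheel '{"gripper":[1,1,0.3,0,0,0,-0.3,-0.3],"slide":[[0,-3,4],[0,0,3],[0,0,0],[0,0,0],[0,0,0],[0,0,0],[0,0,0],[0,0,0]],"yaw":[-0.01,0,0,0,0,0,0,0]}' 40;python3 -m handwheel '{"gripper":[-0.6,-1,-1,-1],"slide":[[0,0,0],[0,0,0],[0,0,0],[0,0,0]],"yaw":[0,0,0,0]}' 40
python3 - <<'E'
from workcell import camera
from h import *
c=camera('wrist');cv2.imwrite('pics/w2.png',c['img'][:,:,::-1])
E
```

```text
time: 3.98
ee_pos: [0.5988, 0.0149, 0.0868]
tcp_rot: [-179.6, -0.0, 1.5]
wrist_force: [-0.4, 2.7, 3.3]
opening: 0.0363
grasp_force: 40.7
time: 4.32
ee_pos: [0.5988, 0.0149, 0.0868]
tcp_rot: [-179.6, -0.0, 1.5]
wrist_force: [-0.9, 2.3, 5.3]
opening: 0.0366
grasp_force: 40.8
```

View pics/w2.png

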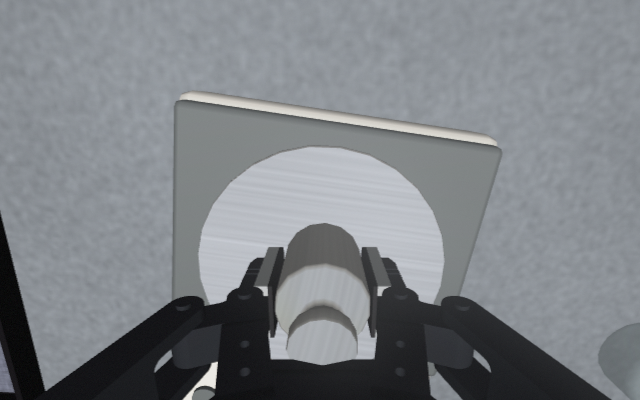

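The pads hold the weight's cylinder at about (275–375, 290), below the knob. I'll lift it now.

```bash
python3 -m handwheel '{"gripper":[-1,-1,-1,-1,-1,-1,-1,-1],"slide":[[0,0,0],[0,0,-3],[0,0,-6],[0,0,-10],[0,0,-12],[0,0,-9],[0,0,0],[0,0,0]],"yaw":[0,0,0,0,0,0,0,0]}' 60
```

```text
time: 5.03
ee_pos: [0.5991, 0.0144, 0.1273]
tcp_rot: [-179.6, -0.1, 1.5]
wrist_force: [0.9, -0.1, -5.9]
opening: 0.0359
grasp_force: 60.5
```

```bash
python3 -m handwheel '{"gripper":[-1,-1,-1,-1,-1,-1,-1,-1],"slide":[[-4,-8,0],[-8,-17,0],[-12,-25,0],[-12,-26,0],[-12,-26,0],[-12,-26,0],[-12,-26,0],[-12,-26,0]],"yaw":[0.026,0,0,0,0,0,0,0]}' >/dev/null; python3 -m handwheel '{"gripper":[-1,-1,-1,-1,-1,-1,-1,-1],"slide":[[-12,-26,0],[-12,-26,0],[-12,-26,0],[-10,-20,0],[-6,-10,0],[0,0,0],[0,0,0],[0,0,0]],"yaw":[0,0,0,0,0,0,0,0]}'
python3 - <<'E'
from workcell import camera
from h import *
c=camera('wrist');cv2.imwrite('pics/w3.png',c['img'][:,:,::-1]);np.savez('w3.npz',**c)
E
```

```text
time: 6.37
ee_pos: [0.4511, 0.1363, 0.1435]
tcp_rot: [-173.2, 0.0, 12.8]
wrist_force: [0.7, 0.9, -5.4]
opening: 0.0361
grasp_force: 60.7
```

View pics/w3.png

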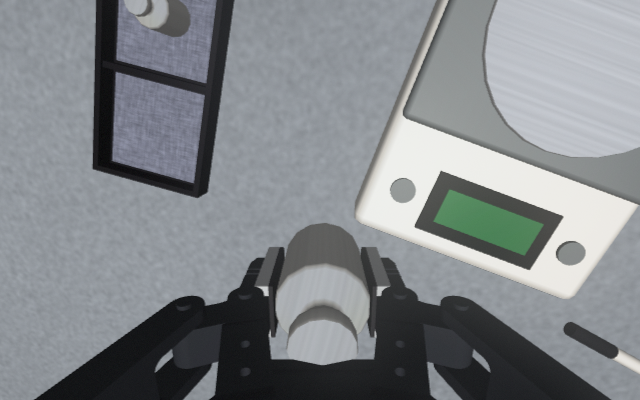

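```bash
python3 -m handwheel '{"gripper":[-1,-1],"slide":[[0,0,0],[0,0,0]],"yaw":[0,0]}'; python3 -c "
from workcell import sensors
o=sensors.get_obs();print([ (k,[round(float(x),2) for x in o[k]]) for k in('q','qd')])"
```

```text
time: 6.58
ee_pos: [0.451, 0.1363, 0.1434]
tcp_rot: [-173.2, 0.1, 12.8]
wrist_force: [-0.8, -0.2, -5.5]
opening: 0.0366
grasp_force: 60.7
[('q', [12.7, -6.75, -11.46, 85.39, 6.82, 179.94]), ('qd', [0.08, -0.06, -0.02, 0.16, 0.12, -0.02])]
```

```bash
python3 -m handwheel '{"gripper":[-1,-1,-1,-1],"slide":[[0,0,0],[0,0,0],[0,0,0],[0,0,0]],"yaw":[-0.06,-0.125,-0.125,0]}'; python3 -c "
from workcell import sensors
o=sensors.get_obs();print([ (k,[round(float(x),2) for x in o[k]]) for k in('q','qd')])"
```

```text
time: 6.92
ee_pos: [0.4509, 0.1364, 0.1434]
tcp_rot: [-173.5, -2.0, 30.7]
wrist_force: [0.9, -0.2, -5.0]
opening: 0.0363
grasp_force: 60.7
[('q', [12.71, -6.77, -11.46, 85.39, 6.83, 161.85]), ('qd', [0.13, 0.01, 0.05, -0.04, 0.02, 13.65])]
```

```bash
R='"gripper":[-1,-1,-1,-1,-1,-1,-1,-1],"slide":[[0,0,0],[0,0,0],[0,0,0],[0,0,0],[0,0,0],[0,0,0],[0,0,0],[0,0,0]]'; python3 -m handwheel '{"gripper":[-1,-1,-1,-1,-1,-1,-1,-1],"slide":[[0,0,0],[0,0,0],[0,0,0],[0,0,0],[0,0,0],[0,0,0],[0,0,0],[0,0,0]],"yaw":[-0.125,-0.125,-0.125,-0.125,-0.125,-0.125,-0.125,-0.125]}'; python3 -m handwheel '{"gripper":[-1,-1,-1,-1,-1,-1,-1,-1],"slide":[[0,0,0],[0,0,0],[0,0,0],[0,0,0],[0,0,0],[0,0,0],[0,0,0],[0,0,0]],"yaw":[-0.125,-0.125,-0.125,-0.125,-0.125,-0.125,-0.125,-0.125]}' >/dev/null; python3 -m handwheel '{"gripper":[-1,-1,-1,-1,-1,-1,-1,-1],"slide":[[0,0,0],[0,0,0],[0,0,0],[0,0,0],[0,0,0],[0,0,0],[0,0,0],[0,0,0]],"yaw":[-0.125,-0.125,-0.125,-0.125,-0.125,-0.125,-0.125,-0.125]}' >/dev/null; python3 -m handwheel '{"gripper":[-1,-1,-1,-1,-1,-1,-1,-1],"slide":[[0,0,0],[0,0,0],[0,0,0],[0,0,0],[0,0,0],[0,0,0],[0,0,0],[0,0,0]],"yaw":[-0.125,-0.125,-0.125,-0.125,-0.125,-0.125,-0.125,-0.125]}' >/dev/null; python3 -m handwheel '{"gripper":[-1,-1,-1,-1,-1,-1,-1,-1],"slide":[[0,0,0],[0,0,0],[0,0,0],[0,0,0],[0,0,0],[0,0,0],[0,0,0],[0,0,0]],"yaw":[-0.125,-0.125,-0.125,-0.125,-0.125,-0.125,-0.125,-0.125]}' ; python3 -c "
from workcell import sensors
o=sensors.get_obs();print([ (k,[round(float(x),2) for x in o[k]]) for k in('q','qd')])"
```

```text
time: 7.58
ee_pos: [0.4508, 0.1365, 0.1435]
tcp_rot: [-178.2, -6.6, 87.8]
wrist_force: [0.5, 0.6, -4.5]
opening: 0.0362
grasp_force: 60.7
time: 10.25
ee_pos: [0.4508, 0.1365, 0.1435]
tcp_rot: [-176.2, 5.7, -42.7]
wrist_force: [-0.4, -0.1, -4.1]
opening: 0.0355
grasp_force: 60.7
[('q', [12.72, -6.78, -11.47, 85.39, 6.83, -124.38]), ('qd', [-0.03, 0.03, 0.05, 0.08, -0.01, -85.19])]
```

```bash
python3 -m handwheel '{"gripper":[-1,-1,-1,-1,-1,-1,-1,-1],"slide":[[0,0,0],[0,0,0],[0,0,0],[0,0,0],[0,0,0],[0,0,0],[0,0,0],[0,0,0]],"yaw":[-0.125,-0.125,-0.125,-0.125,-0.125,-0.125,-0.125,0]}' ; python3 -c "
from workcell import sensors
o=sensors.get_obs();print([ (k,[round(float(x),2) for x in o[k]]) for k in('q','qd')])"; python3 -m handwheel '{"gripper":[-1,-1,-1,-1],"slide":[[0,10,0],[0,15,0],[0,15,0],[0,0,0]],"yaw":[0,0,0,0]}' ; python3 -c "
from workcell import sensors
o=sensors.get_obs();print([ (k,[round(float(x),2) for x in o[k]]) for k in('q','qd')])"
```

```text
time: 10.92
ee_pos: [0.4509, 0.1365, 0.1435]
tcp_rot: [-173.2, 0.7, 7.3]
wrist_force: [0.7, -0.3, -4.4]
opening: 0.0363
grasp_force: 60.7
[('q', [12.72, -6.78, -11.47, 85.39, 6.83, -174.53]), ('qd', [0.02, -0.05, 0.05, -0.06, -0.03, 12.94])]
time: 11.25
ee_pos: [0.4557, 0.095, 0.1384]
tcp_rot: [-173.3, 0.8, 6.7]
wrist_force: [1.0, -1.5, -4.9]
opening: 0.0363
grasp_force: 61.1
[('q', [7.65, -6.88, -12.12, 85.47, 6.74, -179.08]), ('qd', [1.82, 0.01, 0.31, -0.01, 1.15, 2.38])]
```

```bash
python3 -m handwheel '{"gripper":[-1,-1,-1,-1],"slide":[[0,15,-2],[0,15,-2],[0,15,-2],[0,0,0]],"yaw":[0,0,0,0]}' ; python3 -c "
from workcell import sensors
o=sensors.get_obs();print([ (k,[round(float(x),2) for x in o[k]]) for k in('q','qd')])"
```

```text
time: 11.58
ee_pos: [0.4589, 0.0731, 0.1399]
tcp_rot: [-174.2, 0.7, 5.4]
wrist_force: [-0.7, 0.4, -4.8]
opening: 0.0361
grasp_force: 61.2
[('q', [5.51, -6.96, -11.97, 85.7, 5.78, -179.86]), ('qd', [0.99, -0.04, -0.1, -0.24, 1.15, -0.46])]
```

```bash
python3 -m handwheel '{"gripper":[-1,-1,-1,-1,-1,-1,-1,-1],"slide":[[0,20,-2],[0,20,-2],[0,20,-2],[0,20,-1],[0,20,-1],[0,20,-1],[0,20,0],[0,0,0]],"yaw":[0,0,0,0,0,0,0,0]}' ; python3 -c "
from workcell import sensors
o=sensors.get_obs();print([ (k,[round(float(x),2) for x in o[k]]) for k in('q','qd')])"
```

```text
time: 12.25
ee_pos: [0.4631, 0.0093, 0.1377]
tcp_rot: [-177.6, 0.8, -0.4]
wrist_force: [-0.6, 0.5, -4.9]
opening: 0.0359
grasp_force: 61.2
[('q', [-0.33, -7.0, -12.11, 85.65, 2.4, -179.94]), ('qd', [1.2, -0.01, 0.02, 0.19, 1.67, -0.05])]
```

```bash
python3 -m handwheel '{"gripper":[-1,-1,-1,-1,-1,-1],"slide":[[0,20,-1],[0,20,0],[0,20,0],[0,20,0],[0,15,0],[0,0,0]],"yaw":[0,0,0,0,0,0]}' ; python3 -c "
from workcell import sensors
o=sensors.get_obs();print([ (k,[round(float(x),2) for x in o[k]]) for k in('q','qd')])"
```

```text
time: 12.75
ee_pos: [0.4624, -0.0335, 0.1362]
tcp_rot: [-179.9, 0.8, -4.3]
wrist_force: [-0.2, 0.9, -4.9]
opening: 0.0357
grasp_force: 61.3
[('q', [-4.23, -6.91, -12.16, 85.52, 0.13, -179.94]), ('qd', [1.07, -0.04, 0.07, 0.07, 1.33, -0.08])]
```

```bash
python3 -m handwheel '{"gripper":[-1,-1,-1,-1,-1,-1,-1,-1],"slide":[[-1,-10,0],[-2,-20,0],[-2,-26,0],[-2,-26,0],[-2,-26,0],[-1,-26,0],[0,-26,0],[0,-26,0]],"yaw":[0,0,0,0,0,-0.025,-0.025,-0.025]}' ; python3 -m handwheel '{"gripper":[-1,-1,-1,-1,-1,-1,-1,-1],"slide":[[0,-26,0],[0,-26,0],[0,-26,0],[0,-26,0],[0,-26,0],[0,-16,0],[0,-6,0],[0,0,0]],"yaw":[0,0,0,0,0,0,0,0]}' ;  python3 - <<'E'
from workcell import camera,sensors
from h import *
print(sensors.get_obs()['q'].round(1))
c=camera('wrist');cv2.imwrite('pics/w4.png',c['img'][:,:,::-1]);np.savez('w4.npz',**c)
E
```

```text
time: 13.42
ee_pos: [0.4637, 0.1561, 0.1371]
tcp_rot: [-179.7, 0.7, 0.2]
wrist_force: [0.8, -1.0, -5.4]
opening: 0.0363
grasp_force: 61.3
time: 14.08
ee_pos: [0.4632, 0.3073, 0.1373]
tcp_rot: [-179.8, 0.8, 0.2]
wrist_force: [0.8, -0.4, -5.8]
opening: 0.0364
grasp_force: 61.4
[  33.2    5.5    0.2   85.3    0.6 -147. ]
```

View pics/w4.png

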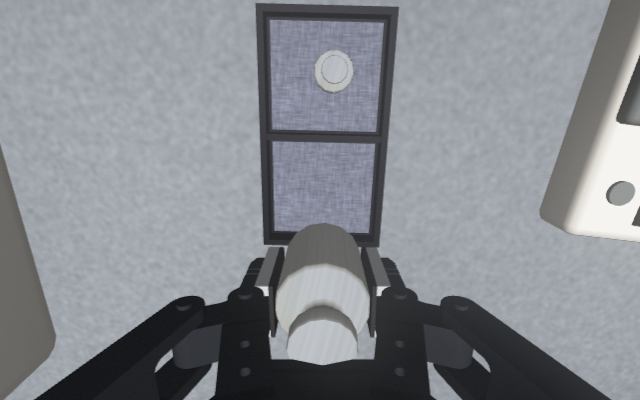

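The empty bay shows floor corners at about (272,141), (378,141), (275,234) and (373,235). The weight is centred at column 322, against 325 for the bay.

```bash
python3 - <<'E'
from h import *
c=dict(np.load('w4.npz'))
print([ray(c,*p,.005)[:2] for p in((272,141),(378,141),(275,233),(373,235))],[ray(c,*p,.02)[:2] for p in((257,5),(397,8),(265,244),(379,245))])
E
python3 -m handwheel '{"gripper":[-1,-1,-1,-1,-1,-1],"slide":[[0,0,10],[0,0,20],[0,0,20],[0,0,15],[0,0,5],[0,0,0]],"yaw":[0,0,0,0,0,0]}'
```

```text
[array([0.5058, 0.3487]), array([0.5062, 0.2612]), array([0.4235, 0.3494]), array([0.4222, 0.2609])] [array([0.6012, 0.353 ]), array([0.5997, 0.2556]), array([0.4196, 0.3561]), array([0.4193, 0.2578])]
time: 14.63
ee_pos: [0.4621, 0.3047, 0.0659]
tcp_rot: [-179.9, 0.9, 0.1]
wrist_force: [0.8, 0.1, -4.2]
opening: 0.0363
grasp_force: 61.3
```

```bash
python3 -m handwheel '{"gripper":[-1,-1,-1,-1,-1,-1],"slide":[[2,0,10],[0,0,15],[0,0,10],[0,0,5],[0,0,4],[0,0,0]],"yaw":[0,0,0,0,0,0]}'
```

```text
time: 15.13
ee_pos: [0.4641, 0.3063, 0.0231]
tcp_rot: [-179.8, 0.8, 0.1]
wrist_force: [-0.8, -0.1, -4.6]
opening: 0.0361
grasp_force: 61.3
```

```bash
python3 -m handwheel '{"gripper":[-1,-1,-1,-1,-1],"slide":[[0,0,1],[0,0,1],[0,0,1],[0,0,0],[0,0,0]],"yaw":[0,0,0,0,0]}'
```

```text
time: 15.55
ee_pos: [0.4643, 0.3065, 0.0208]
tcp_rot: [-179.8, 0.7, 0.1]
wrist_force: [-0.0, 0.8, -4.8]
opening: 0.0361
grasp_force: 61.4
```

```bash
python3 -m handwheel '{"gripper":[-1,-1,-1,-1,-1],"slide":[[0,0,1],[0,0,1],[0,0,1],[0,0,0],[0,0,0]],"yaw":[0,0,0,0,0]}'
```

```text
time: 15.97
ee_pos: [0.4641, 0.3064, 0.0175]
tcp_rot: [-179.8, 0.8, 0.1]
wrist_force: [0.0, -0.3, -4.8]
opening: 0.0362
grasp_force: 61.4
```

```bash
python3 -m handwheel '{"gripper":[-1,-1,-1],"slide":[[0,0,0.7],[0,0,0],[0,0,0]],"yaw":[0,0,0]}'; python3 -m handwheel '{"gripper":[-1,-1,-1],"slide":[[0,0,0.7],[0,0,0],[0,0,0]],"yaw":[0,0,0]}'
```

```text
time: 16.22
ee_pos: [0.4643, 0.3065, 0.0171]
tcp_rot: [-179.8, 0.7, 0.1]
wrist_force: [0.6, -0.1, -3.6]
opening: 0.036
grasp_force: 61.5
time: 16.47
ee_pos: [0.4642, 0.3065, 0.017]
tcp_rot: [-179.7, 0.7, 0.1]
wrist_force: [-3.4, -1.8, 6.1]
opening: 0.0363
grasp_force: 62.3
```

Contact. I'll open part-way and then rise.

```bash
python3 -m handwheel '{"gripper":[-0.12,-0.08,-0.02,0.05,0.1,0.15,0.15,0.15],"slide":[[0,0,0],[0,0,0],[0,0,0],[0,0,0],[0,0,0],[0,0,0],[0,0,0],[0,0,0]],"yaw":[0,0,0,0,0,0,0,0]}'
```

```text
time: 17.13
ee_pos: [0.4642, 0.3065, 0.0162]
tcp_rot: [-179.8, 0.7, 0.1]
wrist_force: [0.7, 0.4, -1.4]
opening: 0.0488
grasp_force: 0.0
```

```bash
python3 -m handwheel '{"gripper":[0.15,0.15,0.15,0.15,0.15,1,1,1],"slide":[[0,0,-3],[0,0,-10],[0,0,-20],[0,0,-30],[0,0,-30],[0,0,-30],[0,0,-30],[0,0,-10]],"yaw":[0,0,0,0,0,0,0.06,0.125]}' ; python3 -m handwheel '{"gripper":[1,1,1,1,1,1,1,1],"slide":[[0,0,0],[0,0,0],[0,0,0],[0,0,0],[0,0,0],[0,0,0],[0,0,0],[0,0,0]],"yaw":[0.125,0.125,0.125,0.125,0.125,0.125,0.125,0.125]}' ;python3 -m handwheel '{"gripper":[1,1,1,1,1],"slide":[[0,0,0],[0,0,0],[0,0,0],[0,0,0],[0,0,0]],"yaw":[0.125,0.125,0.125,0.01,0]}'
python3 - <<'E'
from workcell import camera,sensors
from h import *
print(sensors.get_obs()['q'].round(1))
c=camera('top');cv2.imwrite('pics/t5.png',cv2.resize(c['img'][130:260,160:480],None,fx=2.5,fy=2.5)[:,:,::-1]);np.savez('t5.npz',**c)
E
```

```text
time: 17.8
ee_pos: [0.4673, 0.3064, 0.1852]
tcp_rot: [-179.7, 0.5, -10.6]
wrist_force: [-0.3, -0.1, 0.5]
opening: 0.0824
grasp_force: 0.0
time: 18.47
ee_pos: [0.4663, 0.3058, 0.1803]
tcp_rot: [179.4, 0.5, -68.1]
wrist_force: [-1.1, -1.0, -0.6]
opening: 0.085
grasp_force: 0.0
time: 18.88
ee_pos: [0.4664, 0.3058, 0.18]
tcp_rot: [179.3, 0.3, -89.7]
wrist_force: [-0.0, -0.0, 0.8]
opening: 0.0851
grasp_force: 0.0
[ 32.9   5.7   5.2  89.9   0.6 -57.4]
```

```bash
python3 -m handwheel '{"gripper":[1,1,1,1,1,1,1,1],"slide":[[8,0,0],[18,0,0],[28,0,0],[34,0,0],[34,0,0],[34,0,0],[34,0,0],[34,0,0]],"yaw":[0,0,0,0,0,0,0,0]}' ; python3 -m handwheel '{"gripper":[1,1,1,1,1,1,1,1],"slide":[[34,0,0],[34,0,0],[34,0,0],[30,0,0],[20,0,0],[10,0,0],[0,0,0],[0,0,0]],"yaw":[0,0,0,0,0,0,0,0]}'
python3 - <<'E'
from workcell import camera,sensors
from h import *
print(sensors.get_obs()['q'].round(1))
c=camera('wrist');cv2.imwrite('pics/w6.png',c['img'][:,:,::-1]);np.savez('w6.npz',**c)
c=camera('top');cv2.imwrite('pics/t6.png',cv2.resize(c['img'][130:260,160:480],None,fx=2.5,fy=2.5,interpolation=cv2.INTER_CUBIC)[:,:,::-1]);np.savez('t6.npz',**c)
E
```

```text
time: 19.6
ee_pos: [0.4664, 0.0799, 0.1785]
tcp_rot: [179.3, 0.2, -89.7]
wrist_force: [0.7, -0.2, 0.4]
opening: 0.0856
grasp_force: 0.0
time: 20.27
ee_pos: [0.4673, -0.0802, 0.1777]
tcp_rot: [179.2, 0.3, -89.8]
wrist_force: [0.6, 0.5, -0.1]
opening: 0.0851
grasp_force: 0.0
[  -9.8   -5.4   -6.2   90.     0.1 -100. ]
```

View pics/w6.png

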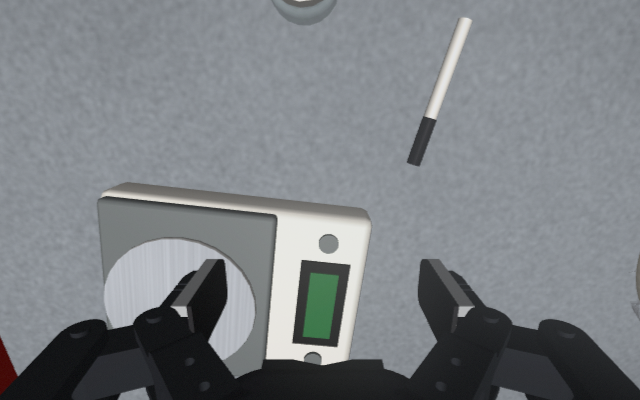

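View pics/t6.png

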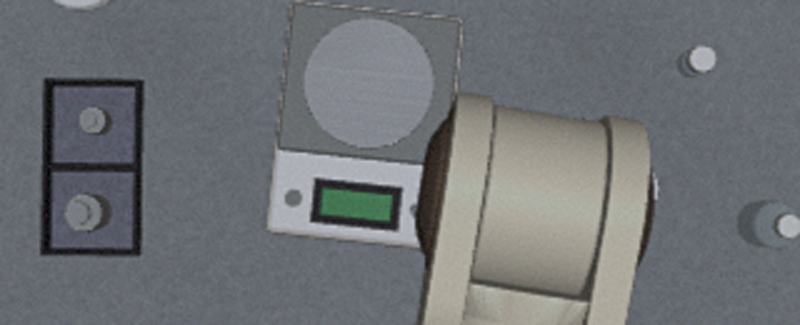

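The wrist view shows the jar at the top edge (302,5), the pen at (440,90) off to the side, and the pan at about (180,300). The top view shows the pan empty, centred at about (369,83), and the weight standing in the near bay at (86,212).

```bash
python3 -m handwheel '{"gripper":[1,1,1,1,1,1],"slide":[[10,-6,0],[25,-6,0],[30,0,0],[20,0,0],[0,0,0],[0,0,0]],"yaw":[0,0,0,0,0,0]}'
python3 - <<'E'
from workcell import camera,sensors
from h import *
print(sensors.get_obs()['q'].round(1))
def pan(c,u,v,box,n):
    g=cv2.medianBlur(cv2.cvtColor(c['img'],cv2.COLOR_RGB2GRAY),3);u0,v0,u1,v1=box
    th,_=cv2.threshold(g[v0:v1,u0:u1],0,255,cv2.THRESH_OTSU);th0=int(g[v-3:v+3,u-3:u+3].mean())
    m=(abs(g.astype(int)-th0)<13).astype(np.uint8);k=np.zeros_like(m);k[v0:v1,u0:u1]=1;m=cv2.morphologyEx(m*k,cv2.MORPH_OPEN,np.ones((3,3)))
    _,l,st,_=cv2.connectedComponentsWithStats(m);i=l[v,u]
    q=max(cv2.findContours((l==i).astype(np.uint8),0,1)[0],key=len);e=cv2.fitEllipse(cv2.convexHull(q))
    print(n,th0,st[i],e,ray(c,*e[0],.075))
pan(dict(np.load('t6.npz')),307,163,(268,132,348,192),'top')
pan(dict(np.load('scene0.npz')),315,225,(300,190,370,250),'scene')
pan(dict(np.load('w1.npz')),280,190,(240,100,385,234),'wrist1')
c=camera('wrist');np.savez('w7.npz',**c)
g=cv2.cvtColor(c['img'],cv2.COLOR_RGB2GRAY);n,l,st,ce=cv2.connectedComponentsWithStats((g>195).astype(np.uint8))
for i in range(1,n):
    if st[i][4]>300:print('white',st[i],ce[i],ray(c,*ce[i],.062))
E
```

```text
time: 20.87
ee_pos: [0.48, -0.1656, 0.1768]
tcp_rot: [179.2, 0.2, -89.9]
wrist_force: [0.0, -0.0, -0.1]
opening: 0.0854
grasp_force: 0.0
[ -19.    -0.8   -1.9   89.7   -0.  -109.2]
top 136 [ 282  138   51   51 2067] ((307.0472106933594, 162.7615966796875), (50.979854583740234, 51.317142486572266), 28.848920822143555) [0.5871 0.015  0.075 ]
scene 137 [ 309  198   47   39 1149] ((331.95391845703125, 217.34339904785156), (38.88515090942383, 46.606590270996094), 93.28789520263672) [0.5903 0.0139 0.075 ]
wrist1 188 [ 254  115  115  114 8840] ((310.8796691894531, 171.54254150390625), (113.190673828125, 115.0072250366211), 101.5468521118164) [0.593  0.0148 0.075 ]
white [ 285   53   70   74 4004] [319.09865135  89.87912088] [ 0.4815 -0.2491  0.062 ]
white [432 122  41  86 723] [451.73029046 163.70262794] [ 0.3761 -0.194   0.062 ]
white [ 228  290  150   73 3803] [326.35524586 324.14593742] [ 0.4747 -0.0439  0.062 ]
```

```bash
python3 -m handwheel '{"gripper":[1,1,1,1,1,1],"slide":[[10,-1,0],[25,0,0],[30,0,0],[18,0,0],[0,0,0],[0,0,0]],"yaw":[0,0,0,0,0,0]}' ; python3 -m handwheel '{"gripper":[1,1,1,1,1,1,1],"slide":[[0,0,10],[0,0,25],[0,0,30],[0,0,25],[0,0,10],[0,0,0],[0,0,0]],"yaw":[0,0,0,0,0,0,0]}'
```

```text
time: 21.42
ee_pos: [0.481, -0.2484, 0.1766]
tcp_rot: [179.2, 0.3, -89.9]
wrist_force: [-0.4, 0.4, 0.5]
opening: 0.0853
grasp_force: 0.0
time: 22.0
ee_pos: [0.4798, -0.2471, 0.0772]
tcp_rot: [179.2, 0.2, -89.8]
wrist_force: [-0.1, 0.2, 1.0]
opening: 0.0855
grasp_force: 0.0
```

```bash
python3 -m handwheel '{"gripper":[1,1,1,1,1,1,1,1],"slide":[[1,-2,8],[0,0,15],[0,0,18],[0,0,15],[0,0,9],[0,0,4],[0,0,0],[0,0,0]],"yaw":[0,0,0,0,0,0,0,0]}'
```

```text
time: 22.67
ee_pos: [0.4813, -0.2487, 0.0087]
tcp_rot: [179.3, 0.2, -89.8]
wrist_force: [-0.1, 0.6, 1.4]
opening: 0.0854
grasp_force: 0.0
```

```bash
python3 -m handwheel '{"gripper":[1,0.7,0.5,0.45,0.4,0.3,0,-0.2],"slide":[[0,0,3],[0,0,0],[0,0,0],[0,0,0],[0,0,0],[0,0,0],[0,0,0],[0,0,0]],"yaw":[0,0,0,0,0,0,0,0]}' 25;python3 -m handwheel '{"gripper":[-0.5,-1,-1],"slide":[[0,0,0],[0,0,0],[0,0,0]],"yaw":[0,0,0]}' 40
```

```text
time: 23.33
ee_pos: [0.4808, -0.2485, 0.0054]
tcp_rot: [179.3, 0.2, -89.8]
wrist_force: [-3.2, 0.4, 5.3]
opening: 0.0593
grasp_force: 26.6
time: 23.58
ee_pos: [0.4808, -0.2485, 0.0056]
tcp_rot: [179.3, 0.2, -89.8]
wrist_force: [-2.6, 1.3, 6.6]
opening: 0.0583
grasp_force: 41.7
```

```bash
python3 -m handwheel '{"gripper":[-1,-1,-1,-1,-1,-1,-1,-1],"slide":[[0,0,-2],[0,0,-8],[0,0,-18],[0,0,-28],[0,0,-32],[0,0,-28],[0,0,-18],[0,0,-6]],"yaw":[0,0,0,0,0,0,0,0]}' ;python3 -m handwheel '{"gripper":[-1,-1,-1,-1,-1,-1,-1,-1],"slide":[[0,0,0],[-10,-4,0],[-20,-8,0],[-28,-12,0],[-28,-12,0],[-28,-12,0],[-28,-12,0],[-28,-12,0]],"yaw":[0,0,0,0,0,0,0,0]}' ;python3 -m handwheel '{"gripper":[-1,-1,-1,-1,-1,-1],"slide":[[-28,-12,0],[-28,-12,0],[-20,-8,0],[-12,-4,0],[0,0,0],[0,0,0]],"yaw":[0,0,0,0,0,0]}'
```

```text
time: 24.25
ee_pos: [0.4836, -0.2496, 0.1485]
tcp_rot: [179.5, 0.1, -89.8]
wrist_force: [0.8, 0.8, -2.6]
opening: 0.0587
grasp_force: 43.8
time: 24.92
ee_pos: [0.5536, -0.0767, 0.1423]
tcp_rot: [179.1, 0.3, -89.8]
wrist_force: [0.3, 0.4, -1.6]
opening: 0.0586
grasp_force: 43.8
time: 25.42
ee_pos: [0.5891, 0.0097, 0.143]
tcp_rot: [179.1, 0.2, -89.8]
wrist_force: [-0.1, 0.1, -2.1]
opening: 0.0587
grasp_force: 43.7
```

```bash
python3 -m handwheel '{"gripper":[-1,-1,-1,-1,-1,-1,-1,-1],"slide":[[-5,-1,6],[0,0,14],[0,0,16],[0,0,11],[0,0,6],[0,0,3],[0,0,0],[0,0,0]],"yaw":[0,0,0,0,0,0,0,0]}'
python3 - <<'E'
from workcell import camera
from h import *
c=camera('wrist');np.savez('w8.npz',**c)
g=cv2.cvtColor(c['img'],cv2.COLOR_RGB2GRAY);n,l,st,ce=cv2.connectedComponentsWithStats((g>195).astype(np.uint8))
for i in range(1,n):
    if st[i][4]>300:print('white',st[i],ce[i],ray(c,*ce[i],.143))
E
```

```text
time: 26.08
ee_pos: [0.5902, 0.0144, 0.089]
tcp_rot: [179.3, 0.2, -89.8]
wrist_force: [-0.2, -0.1, -1.4]
opening: 0.0586
grasp_force: 43.7
white [204  62 160  22 323] [275.00309598  71.34055728] [ 0.6032 -0.068   0.143 ]
white [  441    99   181   233 14919] [525.44889068 183.6145184 ] [ 0.535  -0.0394  0.143 ]
white [  244   276   159    94 11027] [323.21973338 323.24258638] [0.5909 0.006  0.143 ]
```

```bash
python3 -m handwheel '{"gripper":[-1,-1,-1,-1,-1,-1],"slide":[[0,0,2],[0,0,2],[0,0,1.5],[0,0,1],[0,0,0],[0,0,0]],"yaw":[0,0,0,0,0,0]}';python3 -m handwheel '{"gripper":[-1,-1,-1],"slide":[[0,0,0.8],[0,0,0],[0,0,0]],"yaw":[0,0,0]}'
```

```text
time: 26.63
ee_pos: [0.5899, 0.0146, 0.0818]
tcp_rot: [179.2, 0.2, -89.8]
wrist_force: [0.9, 0.2, -2.0]
opening: 0.0584
grasp_force: 43.7
time: 26.88
ee_pos: [0.5899, 0.0146, 0.0811]
tcp_rot: [179.2, 0.2, -89.8]
wrist_force: [-0.6, -0.0, -2.8]
opening: 0.0585
grasp_force: 43.7
```

```bash
python3 -m handwheel '{"gripper":[-1,-1,-1],"slide":[[0,0,0.7],[0,0,0],[0,0,0]],"yaw":[0,0,0]}';python3 -m handwheel '{"gripper":[-1,-1,-1],"slide":[[0,0,0.5],[0,0,0],[0,0,0]],"yaw":[0,0,0]}'
```

```text
time: 27.13
ee_pos: [0.59, 0.0146, 0.0806]
tcp_rot: [179.3, 0.2, -89.8]
wrist_force: [-0.8, 0.2, -0.0]
opening: 0.0585
grasp_force: 43.9
time: 27.38
ee_pos: [0.59, 0.0146, 0.0806]
tcp_rot: [179.3, 0.2, -89.8]
wrist_force: [-2.7, 0.6, 4.7]
opening: 0.0586
grasp_force: 44.4
```

```bash
python3 -m handwheel '{"gripper":[0.4,0.43,0.48,0.55,0.7,0.9,1,1],"slide":[[0,0,0],[0,0,0],[0,0,0],[0,0,0],[0,0,0],[0,0,0],[0,0,0],[0,0,0]],"yaw":[0,0,0,0,0,0,0,0]}';python3 -m handwheel '{"gripper":[1,1,1,1,1,1,1,1],"slide":[[0,0,-3],[0,0,-10],[0,0,-20],[0,0,-30],[0,0,-30],[0,0,-30],[0,0,0],[0,0,0]],"yaw":[0,0,0,0,0,0,0,0]}';python3 -m handwheel '{"gripper":[1,1,1,1,1,1,1,1],"slide":[[10,4,0],[25,12,0],[30,15,0],[30,15,0],[30,15,0],[30,15,0],[30,10,0],[0,0,0]],"yaw":[0,0,0,0,0,0,0,0]}'
python3 - <<'E'
from workcell import camera
from h import *
c=camera('top');s=camera('scene')
for d,z,(u0,v0,u1,v1),n in((c,.137,(280,135,335,190),'top'),(s,.137,(305,185,365,250),'scene')):
    g=cv2.cvtColor(d['img'],cv2.COLOR_RGB2GRAY)[v0:v1,u0:u1]
    for th in (165,172):
        k,l,st,ce=cv2.connectedComponentsWithStats((g>th).astype(np.uint8))
        for i in range(1,k):
            if st[i][4]>60:print(n,th,st[i],ray(d,ce[i][0]+u0,ce[i][1]+v0,z))
g=cv2.cvtColor(c['img'],cv2.COLOR_RGB2GRAY);print(g[215,175:220].tolist())
E
```

```text
time: 28.05
ee_pos: [0.5899, 0.0146, 0.0799]
tcp_rot: [179.3, 0.2, -89.8]
wrist_force: [0.7, 0.5, 0.1]
opening: 0.0859
grasp_force: 0.0
time: 28.72
ee_pos: [0.5925, 0.0141, 0.2058]
tcp_rot: [179.5, 0.2, -89.8]
wrist_force: [-0.3, -0.1, -0.7]
opening: 0.0857
grasp_force: 0.0
time: 29.38
ee_pos: [0.5033, -0.1755, 0.2022]
tcp_rot: [179.1, 0.2, -90.1]
wrist_force: [-1.5, 0.1, -0.8]
opening: 0.0855
grasp_force: 0.0
top 165 [ 16  14  22  22 364] [0.5888 0.0149 0.137 ]
top 172 [ 16  14  22  22 329] [0.5889 0.0153 0.137 ]
scene 165 [  1   0  58  26 567] [0.569  0.0211 0.137 ]
scene 172 [19 15 18 11 93] [0.5948 0.0127 0.137 ]
[109, 67, 33, 24, 19, 43, 96, 97, 92, 84, 99, 129, 125, 123, 123, 122, 122, 122, 122, 117, 97, 108, 121, 121, 116, 90, 61, 54, 56, 67, 90, 97, 93, 91, 87, 93, 91, 86, 51, 24, 22, 59, 109, 103, 106]
```

The jar cap is a 22×22 px circle at (0.589, 0.015), upright and centred on the pan. The weight is still in its bay.

```bash
python3 -m handwheel '{"gripper":[1,1,1],"slide":[[0,0,0],[0,0,0],[0,0,0]],"yaw":[0,0,0]}'; python3 -c "
from workcell import ticket
print(ticket.job_done())"
```

```text
time: 29.73
ee_pos: [0.5063, -0.1703, 0.2029]
tcp_rot: [179.2, 0.3, -89.7]
wrist_force: [0.1, 0.3, -0.1]
opening: 0.0855
grasp_force: 0.0
the job is handed in; nothing more can be done
None
```

Job handed in at 29.7 s: the check weight stands upright in the empty bay, and the wide jar stands upright on the pan within about 2 mm of its measured centre; both were lowered to contact before release, and the verdict was not shown.

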